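Raise the gate and pass the polish jar through

ROBOT

A 6-joint arm with a two-finger parallel gripper is mounted at the origin on a cart in front of the work surface, level with it; the furniture and walls round the work are solid. World frame = base frame: x ahead of the robot, y to its left, z up, the work surface at z = 0. Lengths are in m, angles in rad, forces in N, time in s.
With the tool pointing down it reaches from about 0.325 to 1 m from the base axis. Payload 5.1 kg.
Tool frame: the origin (TCP) lies at the very end of the fingers, on their centre line; the grasp point (between the pads) lies 19 mm behind it; z points along the fingers, y is the line along which they close (so a half turn about z gives the same grasp; the last joint's range is limited). The gripper opens to 85 mm and grips with 20 to 120 N. Pads are 22 mm wide; open, the fingers measure 114 mm over their backs; the gripper's body (76 mm by 85 mm) begins 54 mm behind the grasp point. The pads swing forward as they close: fully open they stand 13 mm farther back than shut.
Start: joints at [1.227, 0.124, 1.65, -0, 1.367, -0.083], TCP at [0.168, 0.628, 0.231] pointing down, gripper open.
Joint ranges: [-2.61, 2.61], [-1.02, 2.33], [0.03, 2.71], [-1.35, 4.49], [0.32, 2.68], [-2.91, 2.91]. Speed limits (rad/s): [2.57, 2.57, 3.14, 3.14, 3.14, 3.14].

INTERFACE

Orientations are given as [roll, pitch, yaw] about the fixed x, y, z axes, in that order (R = Rz(yaw) Ry(pitch) Rx(roll)).
In Python, from station import r, claw, solver, snapshot, workorder, readout gives the robot as it stands. Calls block until the motion is done:
- r.move_pose(position, orientation): joint-space move of the TCP to a pose.
- r.move_l(position, vel=0.15, ori=None): straight line of the TCP; ori=None keeps the orientation; vel is the mean speed in m/s.
- r.move_joints(angles): joint-space move.
- claw.command_gripper(opening, effort=None): finger opening in m; effort is the grip in N (None keeps the last); returns when the fingers have stopped.
- r.sleep(seconds).
- solver.solve_ik(position, orientation): joint angles nearest the present ones, or None.
- snapshot(name): name is "side" or "top" or "wrist"; returns a dict with "pixels" (400x640x3 uint8, red, green, blue), "depth" (400x640 float32, m along the optical axis (not along the pixel's ray), 0 where there is no reading), "fx", "fy", "cx", "cy" (pixels), "world_from_camera" (4x4, takes a point from camera to world coordinates). Camera axes: x right, y down, z forward; pixel columns grow to the right and rows downward; lengths in m; the calibration is good to about 2 mm. A picture is of the moment at which its call begins.
A pose or a line that the arm cannot do raises r.MotionError and nothing moves.
- workorder.close_job(): hands the job in; it is judged then, once.
Readings, each from a call of its own:
- readout.get_time_s(): time.
- readout.get_joint_positions(): joint angles.
- readout.get_dq(): joint speeds.
- readout.get_effort(): joint torques, N m.
- readout.get_ee_pos(): TCP position.
- readout.get_eef_rot(): TCP orientation.
- readout.get_force(): force on the tool from outside, world axes, zero at the start.
- readout.get_moment(): the same for the moment, N m.
- readout.get_finger_gap(): finger opening in m.
- readout.get_grasp_force(): force on a finger pad.
Only numpy, scipy, OpenCV 4.12 (cv2) and the standard library are available. Lean on these libraries where they do the work, as an engineer would, in place of code of your own. Each camera call takes 0.05 s, during which the arm holds its last target. There are 200 camera calls.

TASK

The red-and-white gate arm across the small pass track is down. With the fingertips, push it up by its black bar past its balance point so that it stays raised by itself; then push the white jar with the beige lid along the track, under the raised arm, until it stands upright against the stop at its left end. Nothing is to be picked up, and the other things on the worktop stay where they are.

Things in the scene. Friction and masses are not known exactly. Their poses are not given: they have to be found in the camera images.
- pass_track: Aluminium base plate, 165 x 265 x 8 mm, raised 56 mm on legs, fixed, with a channel between two white rails. Origin: at worktop height (z = 0), midway between the rails, below the lowered gate arm. y runs along the channel to the end stop (roughly to the robot's left, yaw within 0.2 rad), x across it away from the robot, z up. Channel floor at z = 64 mm, 61 mm wide; right end (y = -170 mm) open.
- track_rail (a point): Mid-top of the near white rail, x = -35, y = -38, z = 86 mm in the track frame. Both rails (x = -35 and +35 mm) are 9 mm thick, stand 22 mm above the channel floor and run from y = -165 to +90 mm. On the near rail at y = 0 stands the arm's steel rest fork (top at z = 114 mm).
- track_home (a point): Point on the channel floor below the jar's centre when the jar touches the end stop: x = 0, y = +49, z = 64 mm in the track frame. The stop is a grey block across the channel with a rubber buffer, its contact face at y = +77 mm, its top at z = 98 mm.
- gate_hinge (a point): Hinge axis of the gate arm, on the far side of the channel: x = 65, y = 0, z = 106 mm in the track frame, parallel to the track's y. Held by two grey cheeks at x = 48 to 82 mm, y within 27 mm, top at z = 126 mm.
- push_bar (a point): Centre of the arm's black push bar: round, 18 mm thick, 60 mm long along the track's y, carried 27 mm in front of a steel upright (22 mm wide) at the arm's near end. Arm down: 115 mm nearer the robot than the hinge axis and 120 mm above it (z = 226 mm). It moves on a circle of 166 mm radius about the hinge: pushed away from the robot it goes up and over, raising the arm.
- gate_arm (a joint): Angle of the arm (striped round boom, 16 mm thick, 118 mm long), rad: 0 down and level in its fork, 1.6 fully raised at its stop (boom upright, push bar beyond the hinge). A steel counterweight makes it bistable: below about 0.5 it falls back, beyond it swings on to 1.6 within about 2 s and stays. About 1 to 2 N at the bar moves it; it is damped. It may start up to 0.2 and then sinks to 0.
- jar: White jar with a beige screw lid, diameter 56 mm, height 61 mm, about 0.15 kg, standing upright and loose in the channel on the side of the gate away from the end stop (negative y of the track). Origin at the centre of its underside.
- black_jar: Bystander: pink jar with a black lid, diameter 52 mm, height 69 mm, loose on the worktop beyond the left end of the track. Origin at the centre of its underside.
- sorting_tray: Bystander: shallow wooden tray with small stones, 110 x 170 x 22 mm. Origin at the centre of its underside.
- tweezers: Bystander: steel tweezers, 132 mm long along their y, 10 mm high. Origin at the centre of the underside.
- dop: Bystander: wooden dop stick, 137 mm long along its y, 10 mm thick. Origin at the underside.
- agate_slab: Bystander: blue striped stone slab, 64 x 94 x 6 mm. Origin at the centre of its underside.
Things that resemble listed ones, but are neither listed nor needed, are in the scene too. There is more than one size of the jar; the job needs the middle-sized.

How it is judged:
By the outcome, as a careful person would: the job done as asked, in the order asked, and still so for the second after the job is handed in, with the robot touching nothing.
It also fails if it takes over 58 s, if anything falls off the work surface, if the arm or the gripper's body presses on something with over 40 N, if the wrist force passes 120 N, or if a joint passes its speed limit or range.

## Working session

There is one attempt and no reset: what is moved stays moved. The work goes in short steps, each a Python script; the robot and the scene stay as the last script left them, time stands still between calls to the robot, and variables do not carry over. Pictures are saved under pics/ and viewed, at most 10 in all, crops included, and the job is handed in when it is done.

```bash
mkdir -p pics; cat > h.py <<'E'
import numpy as np, cv2
from station import r, claw, solver, snapshot, workorder, readout
def snap(n,f):
    s=snapshot(n); np.savez('pics/'+f+'.npz',**s); cv2.imwrite('pics/'+f+'.png',s['pixels'][:,:,::-1]); return s
def pt(s,u,v,k=1):
    d=s['depth'][v-k:v+k+1,u-k:u+k+1]; z=np.median(d[d>0])
    return (s['world_from_camera']@np.array([(u-s['cx'])/s['fx']*z,(v-s['cy'])/s['fy']*z,z,1]))[:3]
E
python3 - <<'E'
from h import *
a=snap('top','t0');b=snap('side','s0')
cv2.imwrite('pics/b.png',np.vstack([a['pixels'],b['pixels']])[:,:,::-1])
print(readout.get_time_s(),a['world_from_camera'],b['world_from_camera'],a['fx'])
E
```

```text
0.1 [[-0.01203806 -0.99234564  0.12290328  0.43482935]
 [-0.99989985  0.0110318  -0.00886466  0.02051543]
 [ 0.00744097 -0.12299768 -0.99237906  1.37083618]
 [ 0.          0.          0.          1.        ]] [[ 0.92266128 -0.22314033  0.31449093  0.19214224]
 [-0.38529969 -0.56626765  0.72861863 -0.89142595]
 [ 0.01550184 -0.79344146 -0.60844913  0.91961504]
 [ 0.          0.          0.          1.        ]] 385.52651324420094
```

View pics/t0.png

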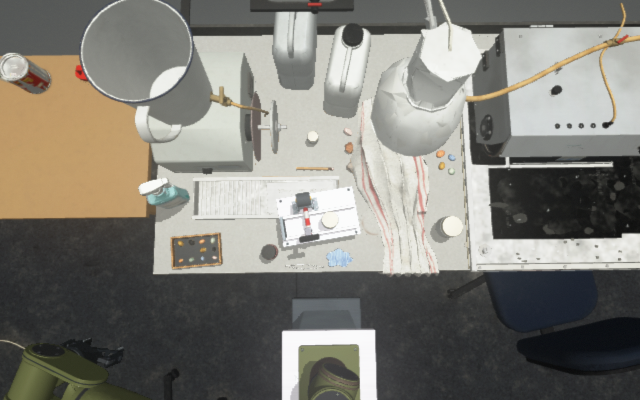

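View pics/s0.png

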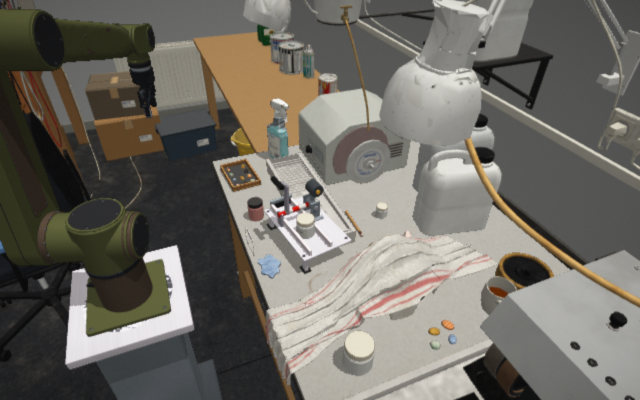

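The top view shows the track near (318,215), the gate hinge near (304,200), the push bar near (309,238) and the jar in the channel near (330,220). I'll enlarge that area.

```bash
python3 - <<'E'
import numpy as np,cv2
a=cv2.imread('pics/t0.png')[175:275,250:380]; a=cv2.resize(a,None,fx=6,fy=6,interpolation=cv2.INTER_CUBIC)
cv2.imwrite('pics/c0.png',a)
b=cv2.imread('pics/s0.png')[150:280,220:370]; b=cv2.resize(b,None,fx=4.6,fy=4.6,interpolation=cv2.INTER_CUBIC)
cv2.imwrite('pics/c1.png',b)
E
```

```text
(no output)
```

View pics/c0.png

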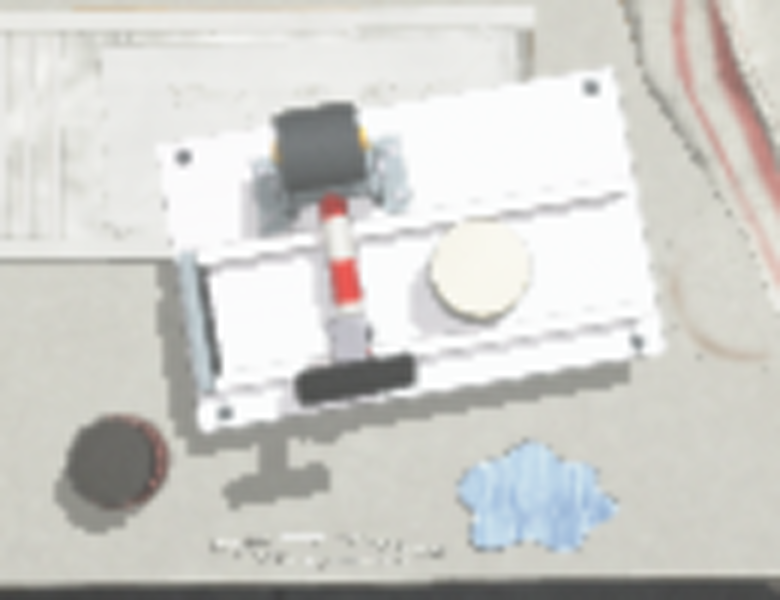

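View pics/c1.png

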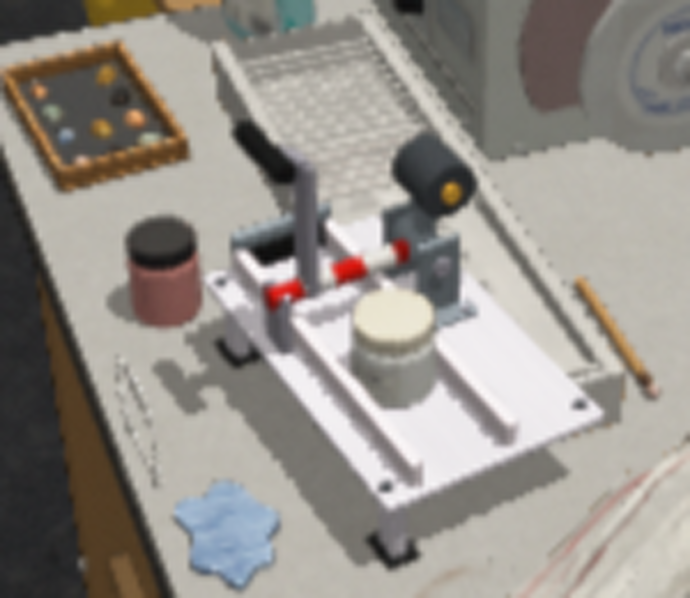

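```bash
cat >> h.py <<'E'
def ray(s,u,v,z):
    T=s['world_from_camera'];d=T[:3,:3]@np.array([(u-s['cx'])/s['fx'],(v-s['cy'])/s['fy'],1])
    return T[:3,3]+d*(z-T[2,3])/d[2]
E
python3 - <<'E'
from h import *
np.set_printoptions(precision=4,suppress=True)
s=dict(np.load('pics/t0.npz'))
c=lambda x,y,z: ray(s,250+(x+.5)/6-.5,175+(y+.5)/6-.5,z)
S=[c(*p,.064) for p in [(183,157),(591,88),(637,342),(224,412)]]
print(np.array(S)); 
m=sum(S)/4; e=(S[0]-S[1]+S[3]-S[2])/2; f=(S[0]-S[3]+S[1]-S[2])/2
yaw=np.arctan2(-e[0],e[1]); print('mid',m,np.linalg.norm(e),np.linalg.norm(f),'yaw',yaw,np.arctan2(f[1],f[0]))
R=np.array([[np.cos(yaw),-np.sin(yaw)],[np.sin(yaw),np.cos(yaw)]])
o=m[:2]-R@np.array([.0225,-.0375]);print('o guess',o)
L=lambda p:(R.T@(np.array(p)[:2]-o))
jar=c(480,270,.125);print('jar',jar,L(jar))
print('bar ends',[L(c(*p,.226)) for p in [(296,382),(415,368),(356,378)]])
print('boom',[L(c(*p,.106)) for p in [(334,210),(347,290)]])
print('stop face',L(c(212,330,.098)),'rail far',L(c(400,236,.086)),'near',L(c(480,354,.086)), L(c(640,318,.086)))
for n,p in [('jar',(480,270)),('bar',(356,378)),('floor',(560,270)),('plate',(300,410)),('rest',(350,335))]:
    q=pt(s,round(250+p[0]/6),round(175+p[1]/6),0);print(n,q,L(q))
E
```

```text
[[ 0.5907  0.1573  0.064 ]
 [ 0.6278 -0.0755  0.064 ]
 [ 0.4829 -0.0986  0.064 ]
 [ 0.4465  0.1341  0.064 ]]
mid [0.537  0.0293 0.064 ] 0.23560125896678186 0.14645713552276945 yaw 0.15663660555378178 0.1587479653585886
o guess [0.5089 0.0629]
jar [ 0.5203 -0.0092  0.125 ] [ 0.     -0.0729]
bar ends [array([-0.0456,  0.0292]), array([-0.0487, -0.0297]), array([-0.0487, -0.0002])]
boom [array([ 0.0472, -0.0002]), array([ 0.0026, -0.0001])]
stop face [-0.0061  0.0767] rail far [ 0.0287 -0.0336] near [-0.0433 -0.0664] [-0.0386 -0.1573]
jar [ 0.5192 -0.0106  0.1217] [-0.0013 -0.0742]
bar [0.4595 0.0546 0.2328] [-0.0501 -0.0005]
floor [ 0.5225 -0.056   0.0657] [-0.0052 -0.1196]
plate [0.4467 0.0897 0.07  ] [-0.0572  0.0363]
rest [0.4804 0.0577 0.2229] [-0.0289 -0.0006]
```

The cross-checks hold: jar at track x = 0, bar at (-49, 0), boom at y = 0, stop at y = 77 mm. Next I'll check reachability, then raise the gate.

```bash
cat >> h.py <<'E'
from scipy.spatial.transform import Rotation as Ro
Y=0.157; O=np.array([.509,.063,0])
def W(x,y,z): return (O+Ro.from_euler('z',Y).apply([x,y,z])).tolist()
def ori(tilt,sg): return (Ro.from_euler('z',Y)*Ro.from_euler('x',tilt)*Ro.from_euler('z',sg*np.pi/2)*Ro.from_euler('x',np.pi)).as_euler('xyz').tolist()
def arc(th):
    a=np.arctan2(.120,-.115)-th; return .065+.166*np.cos(a)-.026, .106+.166*np.sin(a)-.016
E
python3 - <<'E'
from h import *
np.set_printoptions(precision=3,suppress=True)
print(readout.get_eef_rot())
for sg in (1,-1):
  for n,p,t in [('pre',(-.12,0,.32),0),('pre2',(-.115,0,.21),0),('end',(arc(.85)[0],0,arc(.85)[1]),0),('jpre',(0,-.14,.2),.35),('jdn',(0,-.14,.084),.35),('jend',(0,.01,.084),.35)]:
    print(sg,n,W(*p),solver.solve_ik(W(*p),ori(t,sg)))
E
```

```text
[-3.14  -0.     2.881]
1 pre [0.39047590462890863, 0.044237302526970265, 0.31999999999999995] [-0.024 -0.52   2.055  0.     1.607 -0.181]
1 pre2 [0.3954144086027041, 0.045019081588346506, 0.20999999999999996] [-0.022 -0.467  2.201  0.     1.407 -0.179]
1 end [0.5615829900630841, 0.0713240351397916, 0.25538828809337766] [ 0.032 -0.075  1.813  0.     1.404 -0.125]
1 jpre [0.5308898137185347, -0.07527811126627326, 0.19999999999999998] [-0.394 -0.014  1.877  0.298  1.473 -0.609]
1 jdn [0.5308898137185347, -0.07527811126627326, 0.08399999999999999] [-0.394  0.111  1.958  0.31   1.276 -0.672]
1 jend [0.5074364418772476, 0.07287700794759094, 0.08399999999999999] [-0.142  0.007  2.067  0.36   1.198 -0.453]
-1 pre [0.39047590462890863, 0.044237302526970265, 0.31999999999999995] None
-1 pre2 [0.3954144086027041, 0.045019081588346506, 0.20999999999999996] None
-1 end [0.5615829900630841, 0.0713240351397916, 0.25538828809337766] None
-1 jpre [0.5308898137185347, -0.07527811126627326, 0.19999999999999998] [-0.394 -0.014  1.877  0.298  1.473  2.533]
-1 jdn [0.5308898137185347, -0.07527811126627326, 0.08399999999999999] [-0.394  0.111  1.958  0.31   1.276  2.47 ]
-1 jend [0.5074364418772476, 0.07287700794759094, 0.08399999999999999] [-0.142  0.007  2.067  0.36   1.198  2.688]
```

```bash
python3 - <<'E'
from h import *
np.set_printoptions(precision=3,suppress=True)
claw.command_gripper(0.0)
p=readout.get_ee_pos(); r.move_l([p[0],p[1],.32],vel=.2)
r.move_pose(W(-.13,0,.32),ori(0,1))
x0,z0=arc(0)
r.move_l(W(x0-.025,0,z0),vel=.15)
print(readout.get_time_s(),readout.get_force())
for th in (0,.2,.4,.6,.8):
    x,z=arc(th); r.move_l(W(x,0,z),vel=.07); print(th,readout.get_force(),readout.get_time_s())
x,z=arc(.8); r.move_l(W(x-.06,0,z+.03),vel=.15)
r.sleep(1); snap('side','s1');a=snap('wrist','w1');print(readout.get_time_s())
b=cv2.imread('pics/s1.png')[130:290,200:400]; cv2.imwrite('pics/c2.png',cv2.resize(b,None,fx=3.7,fy=3.7,interpolation=cv2.INTER_CUBIC))
E
```

```text
4.5917 [-0.491  1.101  0.088]
0 [ 0.02  -0.172 -0.513] 5.1
0.2 [-0.947  0.245  1.168] 5.725
0.4 [-0.341 -0.014  0.846] 6.35
0.6 [-0.407 -0.123 -0.299] 6.975
0.8 [ 0.165  0.583 -0.383] 7.6
9.3
```

View pics/c2.png

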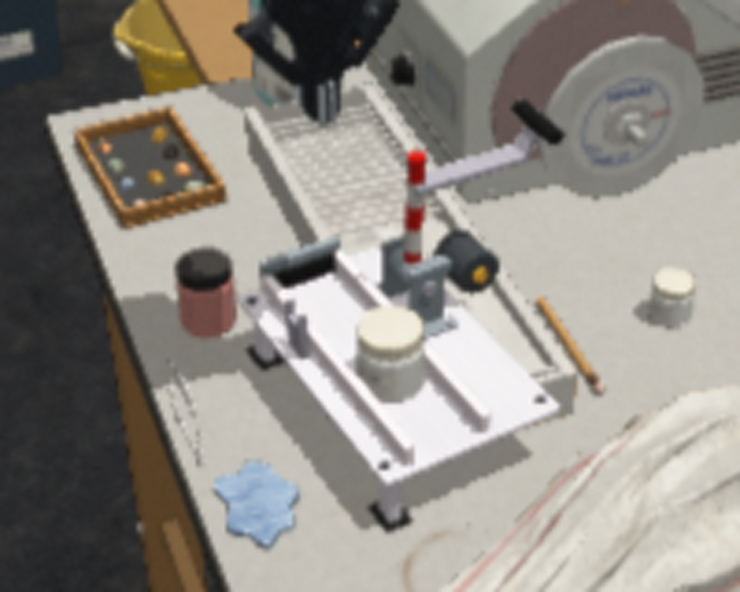

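The gate stands fully raised: the boom is upright near (415,210) in the crop, and the jar is undisturbed at (390,350). Next I'll push the jar.

```bash
python3 - <<'E'
from h import *
np.set_printoptions(precision=3,suppress=True)
q=ori(.35,1)
r.move_pose(W(-.04,-.14,.28),q)
r.move_l(W(-.003,-.145,.2),vel=.15); r.move_l(W(-.003,-.145,.083),vel=.12)
f0=np.array(readout.get_force()); print(f0)
r.move_l(W(-.003,-.115,.083),vel=.08)
r.move_l(W(-.003,0.002,.083),vel=.05)
u=Ro.from_euler('z',Y).apply([0,1,0]); y=.002
while y<.020:
    f=(np.array(readout.get_force())-f0)@u; print(round(y,4),round(f,2))
    if f<-4: break
    y+=.0015; r.move_l(W(-.003,y,.083),vel=.03)
r.move_l(W(-.003,y-.05,.083),vel=.1)
r.move_l(W(-.03,y-.10,.26),vel=.18)
print(readout.get_time_s())
s=snap('side','s2');t=snap('top','t2')
b=cv2.resize(cv2.imread('pics/s2.png')[150:280,230:350],None,fx=3.2,fy=4.6/4.6*3.2,interpolation=cv2.INTER_CUBIC)
a=cv2.resize(cv2.imread('pics/t2.png')[170:274,270:366],None,fx=4,fy=4,interpolation=cv2.INTER_CUBIC)
cv2.imwrite('pics/c3.png',np.hstack([a,b]))
E
```

```text
[ 0.287 -0.13   0.355]
0.002 -0.16
0.0035 -1.21
0.005 0.09
0.0065 -0.77
0.008 0.05
0.0095 -1.52
0.011 -0.41
0.0125 -0.16
0.014 -2.1
0.0155 -7.26
18.9083
```

View pics/c3.png

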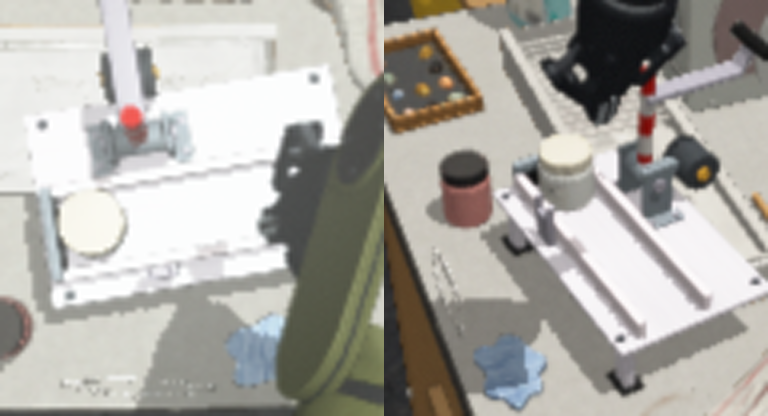

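The jar is upright at the stop, at (92,222) in the top crop, with the gate still raised and the tool clear. I'll check the position numerically before handing in.

```bash
python3 - <<'E'
from h import *
t=dict(np.load('pics/t2.npz'))
p=ray(t,270+92.5/4-.5,170+222.5/4-.5,.125)
print(Ro.from_euler('z',-Y).apply(p-O), pt(t,293,225))
print(readout.get_force(),readout.get_time_s())
E
```

```text
[0.00226413 0.04757869 0.125     ] [0.50407905 0.10900059 0.12692185]
[0.16771927 0.32928208 0.25517057] 19.0083
```

```bash
python3 -c "
from h import *
print(workorder.close_job())"
```

```text
the job is handed in; nothing more can be done
None
```

The gate arm is up and staying up by itself, and the white jar stands upright against the end stop; I handed the job in at about 19 s, with the robot touching nothing.

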